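Close the stone-glue pots before carving

ROBOT

A 6-joint arm with a two-finger parallel gripper is mounted at the origin on the work surface. World frame = base frame: x ahead of the robot, y to its left, z up, the work surface at z = 0. Lengths are in mm, angles in rad, forces in N, time in s.
With the tool pointing down it reaches from about 350 to 875 mm from the base axis. Payload 4.2 kg.
Tool frame: the origin (TCP) lies on the centre line of the jaws, within the pads' length; the fingertips stand 11 mm ahead of it and the grasp point (between the pads) lies 8 mm behind it; z points along the fingers, y is the line along which they close (so a half turn about z gives the same grasp; the last joint's range is limited). The gripper opens to 85 mm and grips with 20 to 120 N. Pads are 22 mm wide; open, the fingers measure 114 mm over their backs; the gripper's body (76 mm by 85 mm) begins 54 mm behind the grasp point. The pads swing forward as they close: fully open they stand 13 mm farther back than shut.
Start: joints at [1.602, 0.385, 0.008, 0, -1.194, -0.259], TCP at [141.115, 608.84, 205.812] pointing down, gripper open.
Joint ranges: [-3.14, 3.14], [-1.21, 2.06], [-1.07, 1.41], [-3.16, 2.05], [-2.99, -0.16], [-3.1, 3.1]. Speed limits (rad/s): [2.79, 2.79, 3.14, 3.14, 3.14, 3.14].

INTERFACE

Orientations are given as a unit quaternion [x, y, z, w].
In Python, from workcell import arm gives the robot as it stands.
- The arm moves only by the tool step_arm, never from a script. Its arguments are lists of equal length, an entry for each row: "translation": the shift along the tool's x, y, z in cm, a list of three; "twist": the turn, a rotation vector about the tool's x, y, z in rad, a list of three; "gripper": the opening, from 0 (shut) to 1 (fully open). In form: {"translation": [[x, y, z], ...], "twist": [[wx, wy, wz], ...], "gripper": [gripper, ...]}. A call has 1 to 10 rows; each row shifts and turns the commanded pose from where the row before left it, along the tool's axes as they then stand; what a row does not reach is not made up. A row lasts 1/10 s, in which the tool goes at most 50 mm and 8.59 degrees, less where a joint would pass 70% of its speed; a pose out of reach is approached as far as the arm can. A call with a gripper value outside its range is refused whole. The fingers move at their own pace and stop on an object; "squeeze" is the grip in N (left out, the last holds). Time passes only in rows, so rows that do not move let the fingers close. It gives the time, the measured TCP pose, the force, the opening and the grip force at its end, in the units of the state.
- arm.get_state(): the state, without advancing time (a new reading comes with each control period).
- arm.capture(name): name is "scene" or "top" or "wrist"; returns (picture, depth): 384x512x3 uint8, red, green, blue; 384x512 float32, mm along the optical axis (not along the pixel's ray), 0 where there is no reading.
- arm.get_calibration(name): a dict with "mtx" (3x3 intrinsics, pixels), "xyz" and "orientation" of the camera in the world; the wrist camera has in their place "tool_from_camera" (4x4, takes a point from camera to tool coordinates, whose origin is the TCP and whose axes are the flange's). Camera axes: x right, y down, z forward; pixel columns grow to the right and rows downward; lengths in mm; the calibration is good to about 2 mm. A picture is of the moment at which its call begins: read the wrist's pose just before it. get_calibration takes no time and is no camera call.
- arm.close_job(): hands the job in; it is judged then, once.
The state is a dict: "time_s": time; "joints": joint angles; "dq": joint speeds; "joint_torque": joint torques, N m; "tool_pos": TCP position; "ee_rot": TCP orientation; "force": force on the tool from outside, world axes, zero at the start; "moment": the same for the moment, N m; "gripper_width": finger opening in mm; "finger_force": force on a finger pad.
Only numpy, scipy, OpenCV 4.12 (cv2) and the standard library are available. Lean on these libraries where they do the work, as an engineer would, in place of code of your own. Each camera call takes 0.05 s, during which the arm holds its last target. There are 200 camera calls.

TASK

Gluing is over and stone dust is about to fly: twist the loose caps of the squat wide tub and of the tallest slim jar fully shut, clockwise as seen from above until each comes to its stop, in either order. The middle-sized pot is shut already. Let go of the caps when done.

Things in the scene. Friction and masses are not known exactly. Their poses are not given: they have to be found in the camera images.
- tub_wing (a point): Grey wing cap of the squat wide white tub (120 mm across, 74 high; lowest of three white pots, stands firm): disc 72 mm across, its top 94 mm above the table, with an upright wing 58 mm long, 34 tall. Point on the cap's turning axis, 20 mm above the disc's flat top; the wing runs along its x axis through the centre, is 16 mm thick (y axis) and reaches 14 mm above it.
- tub_cap (a joint): Turn of the tub's cap, rad: 0 is shut, at a firm stop, the wing in line with two grey ribs on the tub's shoulder; grows counter-clockwise from above, to 1.4 at most. Starts loose, 0.8 to 1.25. Light friction (0.12 N m); stays where left. The cap is captive: it only turns about the upright axis, neither rising nor coming off.
- tall_wing (a point): Grey wing cap of the tall slim white jar (76 mm across, 150 high; tallest of three white pots, stands firm): disc 54 mm across, its top 170 mm above the table, with an upright wing 50 mm long, 34 tall. Point on the cap's turning axis, 20 mm above the disc's flat top; the wing runs along its x axis through the centre, is 16 mm thick (y axis) and reaches 14 mm above it.
- tall_cap (a joint): Turn of the tall jar's cap, rad: 0 is shut, at a firm stop, the wing in line with two grey ribs on the jar's shoulder; grows counter-clockwise from above, to 1.4 at most. Starts loose, 0.8 to 1.25. Captive, same friction as the tub's. The bystander pot (92 mm across, 108 high) has a like cap, already shut.
Things that resemble listed ones, but are neither listed nor needed, are in the scene too. Leave any orange look-alike of the part that bears tub_wing alone.

How it is judged:
By the outcome, as a careful person would: the job done as asked, in the order asked, and still so for the second after the job is handed in, with the robot touching nothing.
It also fails if it takes over 48 s, if anything falls off the work surface, if the arm or the gripper's body presses on something with over 40 N, if the wrist force passes 120 N, or if a joint passes its speed limit or range.

## Working session

There is one attempt and no reset: what is moved stays moved. The work goes in short steps, Python scripts to look and compute and a tool call to move; the robot and the scene stay as the last step left them, time stands still between calls to the robot, and variables do not carry over. Pictures are saved under pics/ and viewed, at most 10 in all, crops included, and the job is handed in when it is done.

Besides the shell and the picture viewer there is one more tool, called as name(argument=value, ...), one argument or row to a line, values as JSON. step_arm: Moves the arm, as the interface text tells. Its arguments: {"type":"object","properties":{"translation":{"type":"array"},"twist":{"type":"array"},"gripper":{"type":"array"},"squeeze":{"type":"number"}},"required":["translation","twist","gripper"]}

```bash
mkdir -p pics; cat > h.py <<'E'
import numpy as np, cv2
from scipy.spatial.transform import Rotation as R
from workcell import arm
def cloud(name):
    s=arm.get_state(); im,d=arm.capture(name); c=arm.get_calibration(name)
    K=np.array(c['mtx']); v,u=np.mgrid[0:384,0:512]
    P=np.stack([(u-K[0,2])/K[0,0]*d,(v-K[1,2])/K[1,1]*d,d],-1)
    if 'xyz' in c: W=P@R.from_quat(c['orientation']).as_matrix().T+np.array(c['xyz'])
    else:
        T=np.array(c['tool_from_camera']); P=P@T[:3,:3].T+T[:3,3]
        W=P@R.from_quat(s['ee_rot']).as_matrix().T+np.array(s['tool_pos'])
    W[d==0]=np.nan
    return im,W
E
python3 - <<'E'
from h import *
for n in ['scene','top']:
    im,W=cloud(n); np.save(n+'.npy',W); cv2.imwrite(f'pics/{n}.png',cv2.resize(im[:,:,::-1],(800,600)))
s=arm.get_state(); print(s)
E
```

```text
{'time_s': 0.1, 'joints': array([ 1.60160222e+00,  3.85485149e-01,  6.73514100e-03, -4.02149549e-04,
       -1.19400691e+00, -2.58619628e-01]), 'dq': array([ 7.36718634e-05, -1.28326792e-03,  2.48059476e-03,  6.83224363e-04,
        1.73942130e-03,  6.20611968e-04]), 'joint_torque': array([-8.02963514e-04, -3.93320060e+01,  1.88930190e+01,  4.19797540e+00,
       -2.56967236e-03,  6.50203432e-06]), 'tool_pos': array([141.01014916, 608.28778471, 204.82188518]), 'ee_rot': array([ 9.93510697e-01, -1.13734336e-01, -4.35764789e-05,  9.97002380e-04]), 'force': array([-0.15566935,  0.32547859, -0.49746395]), 'moment': array([-0.00544036,  0.03881054,  0.04066148]), 'finger_force': 0.0, 'gripper_width': 85.33663525738677}
```

View pics/top.png

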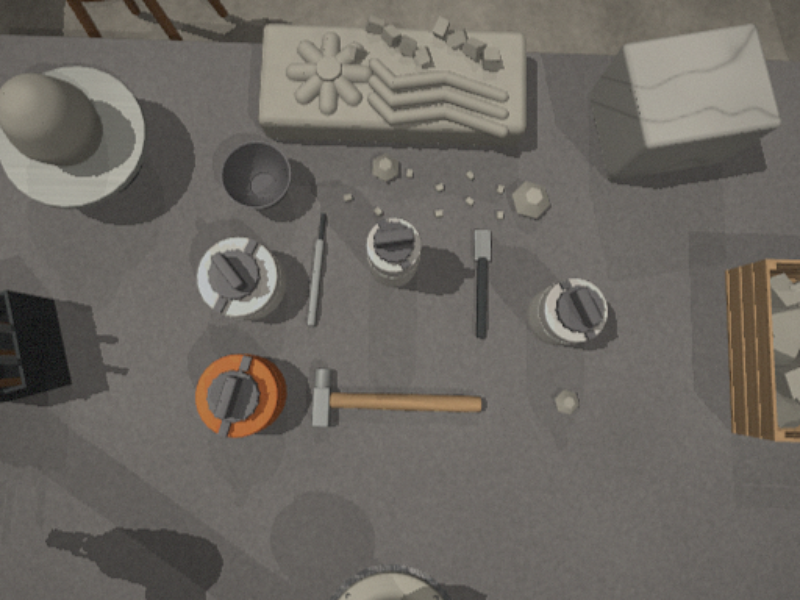

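View pics/scene.png

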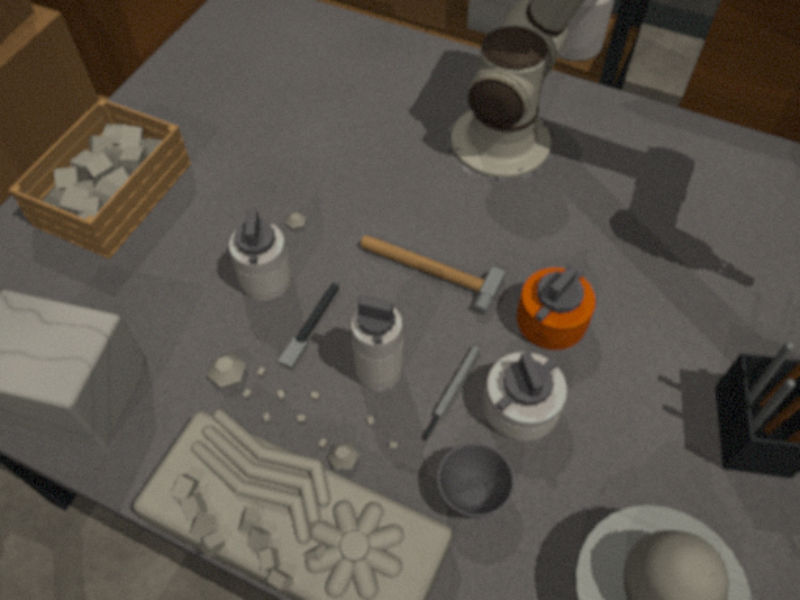

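Top view (800x600): white tub at (238,278) with its wing at (234,271) and ribs at (251,245) and (224,307). The tall jar's wing is at (393,243). The shut middle pot is at (572,312), and the orange decoy at (240,395). Next I measure the wings.

```bash
cat > m.py <<'E'
from h import *
def wing(W,c,z0,z1,r=45):
    P=W.reshape(-1,3); k=(np.hypot(P[:,0]-c[0],P[:,1]-c[1])<r)&(P[:,2]>z0)&(P[:,2]<z1)
    Q=P[k]
    rect=cv2.minAreaRect(Q[:,:2].astype(np.float32)); w,v=np.linalg.eigh(np.cov(Q[:,:2].T))
    a=np.arctan2(v[1,1],v[0,1]); print(len(Q),'mean',Q.mean(0).round(1),'rect',np.round(rect[0],1),np.round(rect[1],1),'ang deg',np.degrees(a).round(1)%180, 'zmax',Q[:,2].max().round(1))
E
python3 - <<'E'
from m import *
T=np.load('top.npy');S=np.load('scene.npy')
f=.64
for n,(u,v) in dict(tub=(234,271),tubrib1=(251,245),tubrib2=(224,307),tall=(393,243),tr1=(388,222),tr2=(397,266),orange=(234,395),mid=(580,310)).items():
    print(n,T[int(v*f),int(u*f)].round(1))
c=T[int(271*f),int(234*f)]; d=T[int(243*f),int(393*f)]
for W in (T,S):
    wing(W,c,118,140); wing(W,d,194,215)
im=cv2.imread('pics/top.png')
cv2.imwrite('pics/crop.png',cv2.resize(im[200:330,180:440],(800,400),interpolation=cv2.INTER_CUBIC))
E
```

```text
tub [535.4 231.9 129.7]
tubrib1 [583.  222.4  84.5]
tubrib2 [490.5 258.2  75.3]
tall [567.   12.8 195.3]
tr1 [600.   20.  169.6]
tr2 [544.7   5.8 152.3]
orange [367.  223.4 122.6]
mid [ 493.7 -243.8  143.1]
208 mean [536.8 241.  127.1] rect [537.5 242.4] [58.1 15.9] ang deg 39.69999999999999 zmax 130.8
217 mean [574.3  11.5 203. ] rect [575.4  11.3] [16.4 49.3] ang deg 100.6 zmax 206.7
191 mean [539.4 244.  126.1] rect [537.4 243.8] [57.5 16.8] ang deg 39.69999999999999 zmax 131.4
174 mean [576.5  13.2 201.9] rect [575.   12.6] [18.3 49.7] ang deg 100.6 zmax 206.6
```

View pics/crop.png

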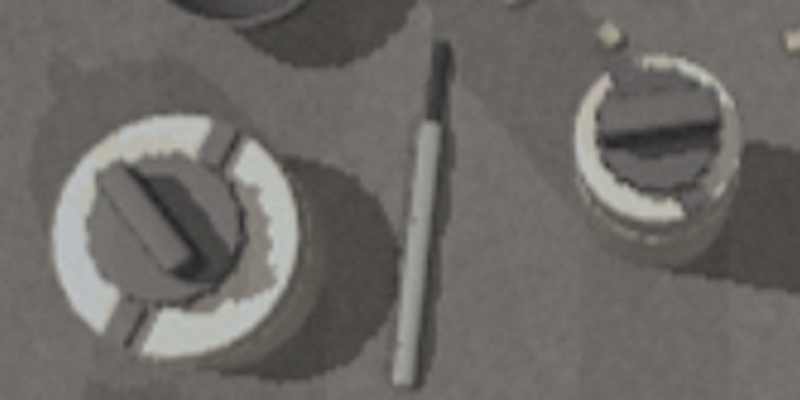

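The tub's wing is about 68° counter-clockwise of its ribs (crop: ribs (225,145) and (128,325), wing (115,175) to (185,265)). The tall jar's wing is about 73° counter-clockwise of its ribs at (630,70) and (697,200). Before moving I check obstacle heights along the path.

```bash
python3 - <<'E'
from h import *
T=np.load('top.npy').reshape(-1,3);S=np.load('scene.npy').reshape(-1,3)
P=np.r_[T,S];P=P[~np.isnan(P[:,2])]
a=np.array([141,608.]);b=np.array([537,243.]);d=(b-a)/np.linalg.norm(b-a)
s=(P[:,:2]-a)@d; n=(P[:,:2]-a)@[-d[1],d[0]]
for i in range(0,560,60):
    k=(s>i)&(s<i+60)&(abs(n)<90); print(i,P[k,2].max().round(0) if k.any() else None)
E
```

```text
0 5.0
60 6.0
120 6.0
180 114.0
240 8.0
300 7.0
360 95.0
420 94.0
480 131.0
540 131.0
```

step_arm(
  translation=[
    [0, 0, -3],
    [0, 0, -4],
    [0, 0, -2],
  ],
  twist=[
    [0, 0, 0],
    [0, 0, 0],
    [0, 0, 0],
  ],
  gripper=[1, 1, 1],
)

```text
time_s: 0.4
tool_pos: [141.5, 609.7, 299.0]
ee_rot: [0.994, -0.114, 0.0, -0.002]
force: [0.8, -0.6, 0.9]
gripper_width: 85.6
finger_force: 0.0
```

step_arm(
  translation=[
    [2, 1.1, 0],
    [3.8, 2.2, 0],
    [4.2, 2.4, 0],
    [4.2, 2.4, 0],
    [4.2, 2.4, 0],
    [4.2, 2.4, 0],
    [4.2, 2.4, 0],
    [4.2, 2.4, 0],
    [4.2, 2.4, 0],
    [4.2, 2.4, 0],
  ],
  twist=[
    [0, 0, 0],
    [0, 0, 0],
    [0, 0, 0],
    [0, 0, 0],
    [0, 0, 0],
    [0, 0, 0],
    [0, 0, 0],
    [0, 0, 0],
    [0, 0, 0],
    [0, 0, 0],
  ],
  gripper=[1, 1, 1, 1, 1, 1, 1, 1, 1, 1],
)

```text
time_s: 1.4
tool_pos: [474.7, 297.9, 294.6]
ee_rot: [0.994, -0.114, -0.001, 0.001]
force: [-0.3, 0.3, 0.9]
gripper_width: 85.1
finger_force: 0.0
```

step_arm(
  translation=[
    [4, 2.2, 0],
    [3, 2, 0],
    [0, 0, 0],
    [0, 0, 0],
    [0, 0, 0],
    [0, 0, 0],
    [0, 0, 0],
    [0, 0, 0],
    [0, 0, 0],
    [0, 0, 0],
  ],
  twist=[
    [0, 0, 0],
    [0, 0, 0],
    [0, 0, -0.1],
    [0, 0, -0.14],
    [0, 0, -0.14],
    [0, 0, -0.14],
    [0, 0, -0.14],
    [0, 0, -0.14],
    [0, 0, -0.12],
    [0, 0, 0],
  ],
  gripper=[1, 1, 1, 1, 1, 1, 1, 1, 1, 1],
)

```text
time_s: 2.4
tool_pos: [532.2, 242.9, 294.4]
ee_rot: [0.941, 0.339, -0.001, 0.0]
force: [-0.3, -0.3, 0.0]
gripper_width: 85.5
finger_force: 0.0
```

```bash
cat > w.py <<'E'
from m import *
import sys
x,y,z0,z1=map(float,sys.argv[1:5])
im,W=cloud('wrist'); cv2.imwrite(f'pics/{sys.argv[5]}.png',im[:,:,::-1]); wing(W,(x,y),z0,z1)
s=arm.get_state(); print(s['tool_pos'],2*np.degrees(np.arctan2(s['ee_rot'][1],s['ee_rot'][0])))
E
python3 w.py 537 243 118 140 w1
```

```text
752 mean [538.4 244.9 126.9] rect [537.6 243.9] [57.3 15.2] ang deg 39.099999999999994 zmax 129.3
[532.28838708 243.11700485 294.60202693] 39.489892180183475
```

View pics/w1.png

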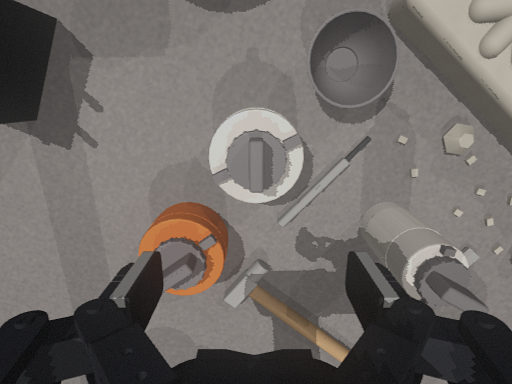

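The wing at (256,163) lies along the tool's x axis, and the ribs at (294,142) and (220,175) are about 66° clockwise of it. Nothing is in the way of the fingers, so I go down.

step_arm(
  translation=[
    [0.45, 0.28, -0.0],
    [0, 0, 3],
    [0, 0, 4],
    [0, 0, 4],
    [0, 0, 3.5],
    [0, 0, 2.2],
    [0, 0, 1],
    [0, 0, 0.55],
    [0, 0, 0],
  ],
  twist=[
    [0, 0, 0],
    [0, 0, 0],
    [0, 0, 0],
    [0, 0, 0],
    [0, 0, 0],
    [0, 0, 0],
    [0, 0, 0],
    [0, 0, 0],
    [0, 0, 0],
  ],
  gripper=[1, 1, 1, 1, 1, 1, 1, 1, 1],
)

```text
time_s: 3.35
tool_pos: [538.5, 244.8, 113.5]
ee_rot: [0.941, 0.339, 0.0, 0.0]
force: [0.2, 0.6, 0.7]
gripper_width: 85.3
finger_force: 0.0
```

step_arm(
  translation=[
    [0, 0, 0],
    [0, 0, 0],
    [0, 0, 0],
    [0, 0, 0],
    [0, 0, 0],
    [0, 0, 0],
    [0, 0, 0],
    [0, 0, 0],
    [0, 0, 0],
    [0, 0, 0],
  ],
  twist=[
    [0, 0, 0],
    [0, 0, 0],
    [0, 0, 0],
    [0, 0, 0],
    [0, 0, 0],
    [0, 0, 0],
    [0, 0, 0],
    [0, 0, 0],
    [0, 0, 0],
    [0, 0, 0],
  ],
  gripper=[0, 0, 0, 0, 0, 0, 0, 0, 0, 0],
  squeeze=50,
)

```text
time_s: 4.35
tool_pos: [538.1, 244.7, 113.3]
ee_rot: [0.941, 0.339, 0.0, 0.0]
force: [-0.3, 1.2, -0.9]
gripper_width: -0.1
finger_force: 0.0
```

The opening reads -0.1, so the fingers closed on nothing. I look before doing anything else.

```bash
python3 w.py 537 243 118 140 w2; python3 -c "
from h import *
s=arm.get_state();print(s)
im,W=cloud('scene');cv2.imwrite('pics/s2.png',cv2.resize(im[150:320,250:420,::-1],(600,600)))
a=cv2.resize(cv2.imread('pics/w2.png'),(800,600));b=cv2.imread('pics/s2.png');cv2.imwrite('pics/c2.png',cv2.resize(np.hstack([a,b]),(800,343)))
"
```

```text
1339 mean [551.6 255.7 126.4] rect [548.6 253.2] [28.6 16. ] ang deg 38.80000000000001 zmax 129.2
[538.0812963  244.66075229 113.28587328] 39.659990239197874
{'time_s': 4.4, 'joints': array([ 7.00492240e-01,  4.07913562e-01, -2.05058002e-01, -1.97894650e-05,
       -9.57873208e-01,  1.56251288e+00]), 'dq': array([-0.00036764, -0.00038163, -0.00070812, -0.00015001,  0.00080468,
        0.00141421]), 'joint_torque': array([ 8.60688251e-04, -3.80978966e+01,  1.65897113e+01,  3.68575908e+00,
       -6.23560554e-04, -6.71394204e-06]), 'tool_pos': array([538.0812963 , 244.66075229, 113.28587328]), 'ee_rot': array([ 9.40703306e-01,  3.39230438e-01, -2.55261372e-05,  8.15186365e-07]), 'force': array([-0.78065899,  0.65456394, -0.80580951]), 'moment': array([ 0.00324544, -0.03347351,  0.02227029]), 'finger_force': 0.0, 'gripper_width': 0.21029611523758251}
```

View pics/c2.png

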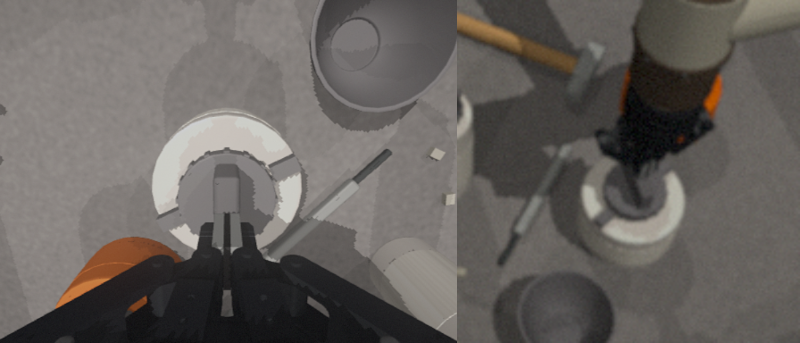

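```bash
python3 - <<'E'
from h import *
im,W=cloud('wrist');s=arm.get_state()
L=(W-s['tool_pos'])@R.from_quat(s['ee_rot']).as_matrix()
f=512/457
for r in range(170,320,12):
    v=int(r*f); print(v,[(int(u*f),*L[v,int(u*f)].round(0).astype(int)) if not np.isnan(L[v,int(u*f),0]) else None for u in (205,215,222,227,232,240,250)])
cv2.imwrite('pics/w3.png',cv2.resize(im[170:380,150:370,::-1],(630,600),interpolation=cv2.INTER_CUBIC))
E
```

```text
190 [(229, np.int64(22), np.int64(-15), np.int64(20)), (240, np.int64(25), np.int64(-8), np.int64(10)), (248, np.int64(28), np.int64(-3), np.int64(1)), (254, np.int64(27), np.int64(1), np.int64(2)), (259, np.int64(27), np.int64(3), np.int64(2)), (268, np.int64(22), np.int64(9), np.int64(21)), (280, np.int64(22), np.int64(17), np.int64(20))]
203 [(229, np.int64(14), np.int64(-15), np.int64(19)), (240, np.int64(25), np.int64(-7), np.int64(-12)), (248, np.int64(25), np.int64(-2), np.int64(-13)), (254, np.int64(25), np.int64(1), np.int64(-13)), (259, np.int64(25), np.int64(3), np.int64(-13)), (268, np.int64(24), np.int64(8), np.int64(-12)), (280, np.int64(14), np.int64(17), np.int64(20))]
217 [(229, np.int64(4), np.int64(-15), np.int64(19)), (240, np.int64(17), np.int64(-7), np.int64(-14)), (248, np.int64(17), np.int64(-3), np.int64(-13)), (254, np.int64(18), np.int64(1), np.int64(-15)), (259, np.int64(17), np.int64(3), np.int64(-13)), (268, np.int64(16), np.int64(8), np.int64(-12)), (280, np.int64(4), np.int64(17), np.int64(20))]
230 [(229, np.int64(-4), np.int64(-15), np.int64(19)), (2
[... 2757 characters left out ...]
 np.int64(18), np.int64(-6), np.int64(-101)), (240, np.int64(9), np.int64(-4), np.int64(-91)), (248, np.int64(-9), np.int64(-2), np.int64(-71)), (254, np.int64(-173), np.int64(1), np.int64(115)), (259, np.int64(-9), np.int64(2), np.int64(-71)), (268, np.int64(11), np.int64(5), np.int64(-94)), (280, np.int64(18), np.int64(7), np.int64(-101))]
351 [(229, np.int64(18), np.int64(-5), np.int64(-106)), (240, np.int64(5), np.int64(-4), np.int64(-92)), (248, np.int64(-191), np.int64(-6), np.int64(114)), (254, np.int64(-177), np.int64(1), np.int64(100)), (259, np.int64(-179), np.int64(6), np.int64(102)), (268, np.int64(7), np.int64(5), np.int64(-95)), (280, np.int64(18), np.int64(7), np.int64(-106))]
```

View pics/w3.png

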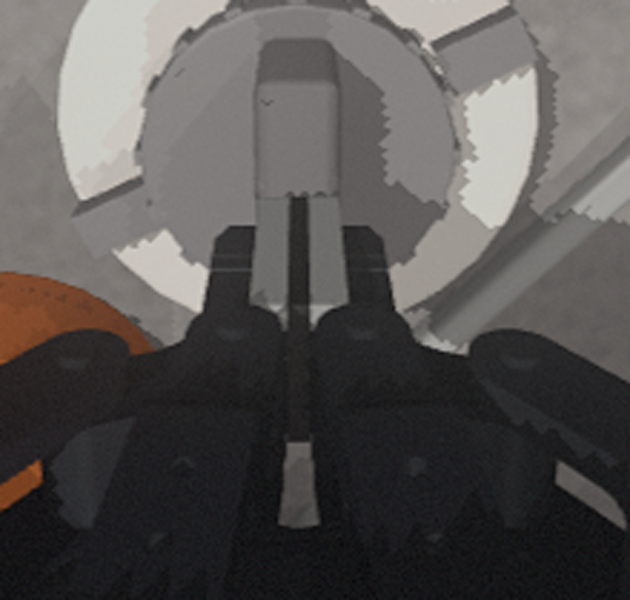

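The close-up shows the pads (light grey, seam from crop row 195) fully shut and ending about 15 mm above the wing's top. The depth puts the tips at tool z ≈ -29 mm, about 40 mm behind the stated +11. The wing's position agrees in all the cameras, so it is the finger reach that differs from the description. I open, go down in small steps watching the force, and close again.

step_arm(
  translation=[
    [0, 0, 0],
    [0, 0, 0],
    [0, 0, 0],
    [0, 0, 0],
    [0, 0, 0],
    [0, 0, 0.8],
    [0, 0, 0.8],
    [0, 0, 0.6],
    [0, 0, 0.6],
    [0, 0, 0],
  ],
  twist=[
    [0, 0, 0],
    [0, 0, 0],
    [0, 0, 0],
    [0, 0, 0],
    [0, 0, 0],
    [0, 0, 0],
    [0, 0, 0],
    [0, 0, 0],
    [0, 0, 0],
    [0, 0, 0],
  ],
  gripper=[0.7, 0.7, 0.7, 0.7, 0.7, 0.7, 0.7, 0.7, 0.7, 0.7],
)

```text
time_s: 5.5
tool_pos: [537.4, 244.2, 83.9]
ee_rot: [0.941, 0.339, -0.001, 0.0]
force: [0.3, -0.1, 0.1]
gripper_width: 60.0
finger_force: 0.0
```

step_arm(
  translation=[
    [0, 0, 0],
    [0, 0, 0],
    [0, 0, 0],
    [0, 0, 0],
    [0, 0, 0],
    [0, 0, 0],
    [0, 0, 0],
    [0, 0, 0],
    [0, 0, 0],
  ],
  twist=[
    [0, 0, 0],
    [0, 0, 0],
    [0, 0, 0],
    [0, 0, 0],
    [0, 0, 0],
    [0, 0, 0],
    [0, 0, 0],
    [0, 0, 0],
    [0, 0, 0],
  ],
  gripper=[0, 0, 0, 0, 0, 0, 0, 0, 0],
)

```text
time_s: 6.4
tool_pos: [538.3, 244.9, 85.9]
ee_rot: [0.941, 0.339, 0.0, -0.0]
force: [-2.4, 2.1, 5.0]
gripper_width: 14.5
finger_force: 51.6
```

Gripped: opening 14.5, 52 N. Now I turn it clockwise.

step_arm(
  translation=[
    [0, 0, 0],
    [0, 0, 0],
    [0, 0, 0],
    [0, 0, 0],
    [0, 0, 0],
    [0, 0, 0],
    [0, 0, 0],
    [0, 0, 0],
    [0, 0, 0],
    [0, 0, 0],
  ],
  twist=[
    [0, 0, 0.06],
    [0, 0, 0.12],
    [0, 0, 0.12],
    [0, 0, 0.12],
    [0, 0, 0.12],
    [0, 0, 0.12],
    [0, 0, 0.12],
    [0, 0, 0.12],
    [0, 0, 0.1],
    [0, 0, 0],
  ],
  gripper=[0, 0, 0, 0, 0, 0, 0, 0, 0, 0],
)

```text
time_s: 7.4
tool_pos: [538.6, 242.4, 85.9]
ee_rot: [0.988, -0.154, 0.0, 0.002]
force: [1.6, -6.3, 6.0]
gripper_width: 14.6
finger_force: 51.6
```

```bash
python3 -c "
from h import *
s=arm.get_state();print(s['moment'],s['force'],2*np.degrees(np.arctan2(s['ee_rot'][1],s['ee_rot'][0])),s['gripper_width'])"
```

```text
[-1.72993793 -0.30266384 -0.15574175] [ 1.56451612 -6.2736868   5.97490253] -17.74291078901861 14.642343854495506
```

step_arm(
  translation=[
    [0, 0, 0],
    [0, 0, 0],
    [0, 0, 0],
    [0, 0, 0],
    [0, 0, 0],
    [0, 0, 0],
  ],
  twist=[
    [0, 0, 0.05],
    [0, 0, 0.05],
    [0, 0, 0.05],
    [0, 0, 0.05],
    [0, 0, 0.04],
    [0, 0, 0],
  ],
  gripper=[0, 0, 0, 0, 0, 0],
)

```text
time_s: 8.0
tool_pos: [539.3, 241.8, 86.0]
ee_rot: [0.963, -0.268, 0.001, 0.002]
force: [2.6, -8.2, 4.6]
gripper_width: 14.6
finger_force: 81.1
```

```bash
python3 -c "
from h import *
s=arm.get_state();print(s['moment'],s['force'],2*np.degrees(np.arctan2(s['ee_rot'][1],s['ee_rot'][0])),s['gripper_width'])"
```

```text
[-2.44951747 -1.02578063  1.24852424] [ 2.61242565 -8.20217136  4.56383588] -31.088374282965148 14.596760573276532
```

The moment about z rose to 1.25 N m, well above the 0.12 N m friction, so the cap is at its stop. I release, lift and check.

step_arm(
  translation=[
    [0, 0, 0],
    [0, 0, 0],
    [0, 0, 0],
    [0, 0, 0],
    [0, 0, -2],
    [0, 0, -4],
    [0, 0, -4],
    [0, 0, -4],
    [0, 0, -3],
    [0, 0, -2],
  ],
  twist=[
    [0, 0, 0],
    [0, 0, 0],
    [0, 0, 0],
    [0, 0, 0],
    [0, 0, 0],
    [0, 0, 0],
    [0, 0, 0],
    [0, 0, 0],
    [0, 0, 0],
    [0, 0, 0],
  ],
  gripper=[0.8, 0.8, 0.8, 0.8, 0.8, 0.8, 0.8, 0.8, 0.8, 0.8],
)

```text
time_s: 9.0
tool_pos: [538.6, 245.3, 278.4]
ee_rot: [0.963, -0.27, 0.001, -0.002]
force: [1.4, -1.0, -0.7]
gripper_width: 68.4
finger_force: 0.0
```

```bash
python3 w.py 537 243 118 140 w4; python3 -c "
import cv2
b=cv2.imread('pics/w4.png');cv2.imwrite('pics/c4.png',cv2.resize(b[0:330,100:420],(580,600)))"
```

```text
822 mean [539.1 243.2 127. ] rect [537.8 243.9] [15.9 57.7] ang deg 155.5 zmax 129.4
[540.01462241 245.76982648 281.41982594] -31.33937364385415
```

View pics/c4.png

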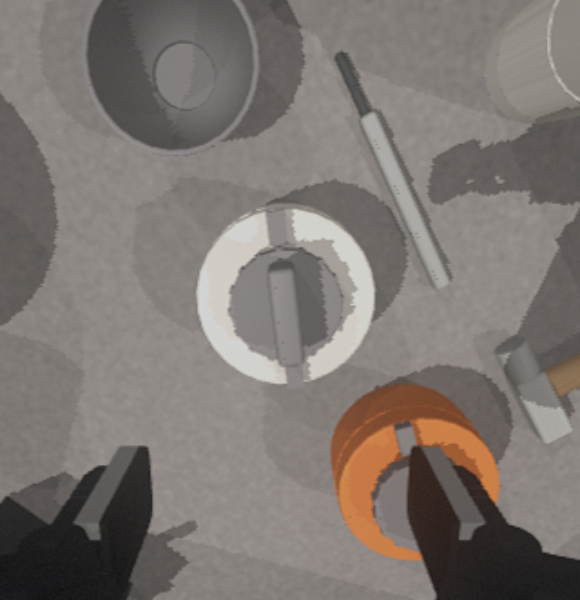

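The tub's wing, (281,265) to (290,362), is in line with the ribs at (278,228) and (294,372), so it is shut. Next is the tall jar.

step_arm(
  translation=[
    [1.2, 1.4, 0],
    [2.4, 2.9, 0],
    [2.8, 3.3, 0],
    [2.8, 3.3, 0],
    [2.8, 3.3, 0],
    [2.2, 2.7, 0],
    [0.95, 1.25, 0],
    [0, 0, 0],
  ],
  twist=[
    [0, 0, 0],
    [0, 0, 0],
    [0, 0, 0],
    [0, 0, 0],
    [0, 0, 0],
    [0, 0, 0],
    [0, 0, 0],
    [0, 0, 0],
  ],
  gripper=[0.8, 0.8, 0.8, 0.8, 0.8, 0.8, 0.8, 0.8],
)

```text
time_s: 9.85
tool_pos: [572.3, 8.6, 274.1]
ee_rot: [0.962, -0.272, -0.001, 0.0]
force: [-0.9, 0.6, -0.5]
gripper_width: 68.1
finger_force: 0.0
```

step_arm(
  translation=[
    [0, 0, 0],
    [0, 0, 0],
    [0, 0, 0],
    [0, 0, 0],
    [0, 0, 0],
    [0, 0, 0],
    [0, 0, 0],
    [0, 0, 0],
  ],
  twist=[
    [0, 0, 0.1],
    [0, 0, 0.14],
    [0, 0, 0.14],
    [0, 0, 0.14],
    [0, 0, 0.14],
    [0, 0, 0.12],
    [0, 0, 0.06],
    [0, 0, 0],
  ],
  gripper=[0.8, 0.8, 0.8, 0.8, 0.8, 0.8, 0.8, 0.8],
)

```text
time_s: 10.65
tool_pos: [572.5, 12.0, 274.7]
ee_rot: [0.769, -0.639, -0.0, 0.0]
force: [-1.3, 0.5, 0.3]
gripper_width: 68.2
finger_force: 0.0
```

```bash
python3 w.py 575 12 194 215 w5
```

```text
1203 mean [576.   10.4 202.9] rect [575.6  11.8] [15.9 49.1] ang deg 99.8 zmax 205.6
[572.62188336  11.81602651 274.75590167] -79.3633653071478
```

View pics/w5.png

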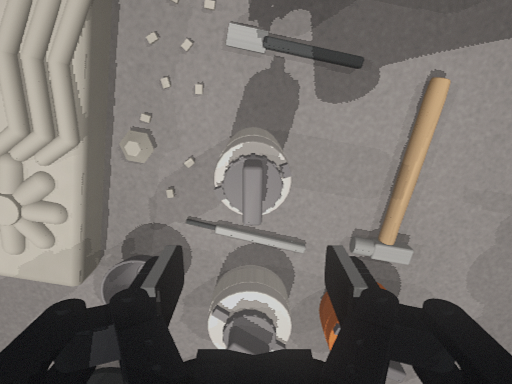

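The wing at (253,190) lies along the tool's x axis. I go down to the same depth relative to the wing as on the tub, and grip.

step_arm(
  translation=[
    [0, -0.3, 1],
    [0, 0, 3],
    [0, 0, 3],
    [0, 0, 2],
    [0, 0, 1.2],
    [0, 0, 0.8],
    [0, 0, 0.4],
    [0, 0, 0],
  ],
  twist=[
    [0, 0, 0],
    [0, 0, 0],
    [0, 0, 0],
    [0, 0, 0],
    [0, 0, 0],
    [0, 0, 0],
    [0, 0, 0],
    [0, 0, 0],
  ],
  gripper=[0.8, 0.8, 0.8, 0.8, 0.8, 0.8, 0.8, 0.8],
)

```text
time_s: 11.5
tool_pos: [576.1, 11.4, 161.4]
ee_rot: [0.769, -0.639, 0.0, -0.0]
force: [0.0, 0.1, -0.1]
gripper_width: 68.3
finger_force: 0.0
```

step_arm(
  translation=[
    [0, 0, 0],
    [0, 0, 0],
    [0, 0, 0],
    [0, 0, 0],
    [0, 0, 0],
    [0, 0, 0],
    [0, 0, 0],
    [0, 0, 0],
    [0, 0, 0],
  ],
  twist=[
    [0, 0, 0],
    [0, 0, 0],
    [0, 0, 0],
    [0, 0, 0],
    [0, 0, 0],
    [0, 0, 0],
    [0, 0, 0],
    [0, 0, 0],
    [0, 0, 0],
  ],
  gripper=[0, 0, 0, 0, 0, 0, 0, 0, 0],
)

```text
time_s: 12.4
tool_pos: [574.3, 11.0, 162.0]
ee_rot: [0.769, -0.64, -0.001, 0.001]
force: [-5.1, 0.2, 5.1]
gripper_width: 14.9
finger_force: 50.8
```

step_arm(
  translation=[
    [0, 0, 0],
    [0, 0, 0],
    [0, 0, 0],
    [0, 0, 0],
    [0, 0, 0],
    [0, 0, 0],
    [0, 0, 0],
    [0, 0, 0],
    [0, 0, 0],
    [0, 0, 0],
  ],
  twist=[
    [0, 0, 0.06],
    [0, 0, 0.12],
    [0, 0, 0.12],
    [0, 0, 0.12],
    [0, 0, 0.12],
    [0, 0, 0.12],
    [0, 0, 0.12],
    [0, 0, 0.12],
    [0, 0, 0.1],
    [0, 0, 0],
  ],
  gripper=[0, 0, 0, 0, 0, 0, 0, 0, 0, 0],
)

```text
time_s: 13.4
tool_pos: [573.3, 11.2, 162.0]
ee_rot: [-0.367, 0.93, 0.001, -0.002]
force: [-6.9, 1.1, 7.4]
gripper_width: 14.6
finger_force: 51.0
```

step_arm(
  translation=[
    [0, 0, 0],
    [0, 0, 0],
    [0, 0, 0],
    [0, 0, 0],
    [0, 0, 0],
    [0, 0, 0],
  ],
  twist=[
    [0, 0, 0.05],
    [0, 0, 0.05],
    [0, 0, 0.05],
    [0, 0, 0.05],
    [0, 0, 0.04],
    [0, 0, 0],
  ],
  gripper=[0, 0, 0, 0, 0, 0],
)

```text
time_s: 14.0
tool_pos: [573.2, 11.4, 162.0]
ee_rot: [-0.255, 0.967, 0.0, -0.003]
force: [-8.8, 3.2, 6.8]
gripper_width: 14.7
finger_force: 51.1
```

```bash
python3 -c "
from h import *
s=arm.get_state();print(s['moment'],s['force'],2*np.degrees(np.arctan2(s['ee_rot'][1],s['ee_rot'][0])),s['gripper_width'])"
```

```text
[0.66407612 2.38134759 0.49310876] [-8.75427063  3.19957347  6.75219628] 209.53673801685946 14.686346520630421
```

step_arm(
  translation=[
    [0, 0, 0],
    [0, 0, 0],
    [0, 0, 0],
    [0, 0, 0],
  ],
  twist=[
    [0, 0, 0.04],
    [0, 0, 0.03],
    [0, 0, 0.03],
    [0, 0, 0],
  ],
  gripper=[0, 0, 0, 0],
)

```text
time_s: 14.4
tool_pos: [573.7, 11.7, 162.1]
ee_rot: [-0.208, 0.978, -0.0, -0.002]
force: [-7.6, 2.4, 6.2]
gripper_width: 14.7
finger_force: 76.8
```

```bash
python3 -c "
from h import *
s=arm.get_state();print(s['moment'],s['force'],s['finger_force'],2*np.degrees(np.arctan2(s['ee_rot'][1],s['ee_rot'][0])),s['gripper_width'])"
```

```text
[0.84222642 2.15001621 1.47166441] [-7.61681975  2.35982286  6.23820461] 76.84032255783677 204.05024892035115 14.656715163634347
```

The moment is 1.47 N m with the finger force rising, as at the tub's stop. I release, lift and verify.

step_arm(
  translation=[
    [0, 0, 0],
    [0, 0, 0],
    [0, 0, 0],
    [0, 0, 0],
    [0, 0, -2],
    [0, 0, -4],
    [0, 0, -4],
    [0, 0, -2],
    [0, 0, 0],
    [0, 0, 0],
  ],
  twist=[
    [0, 0, 0],
    [0, 0, 0],
    [0, 0, 0],
    [0, 0, 0],
    [0, 0, 0],
    [0, 0, 0],
    [0, 0, 0],
    [0, 0, 0],
    [0, 0, 0],
    [0, 0, 0],
  ],
  gripper=[0.8, 0.8, 0.8, 0.8, 0.8, 0.8, 0.8, 0.8, 0.8, 0.8],
)

```text
time_s: 15.4
tool_pos: [575.6, 11.4, 281.0]
ee_rot: [-0.205, 0.979, 0.0, -0.0]
force: [1.3, 0.0, -1.0]
gripper_width: 68.5
finger_force: 0.0
```

```bash
python3 w.py 575 12 194 215 w6; python3 -c "
import cv2
b=cv2.imread('pics/w6.png');cv2.imwrite('pics/c6.png',cv2.resize(b[80:300,140:370],(627,600)))"
```

```text
1150 mean [573.6  11.1 203. ] rect [575.3  11.9] [50.2 16. ] ang deg 30.19999999999999 zmax 205.9
[575.22487598  11.3146449  279.97794307] 203.68344844191435
```

View pics/c6.png

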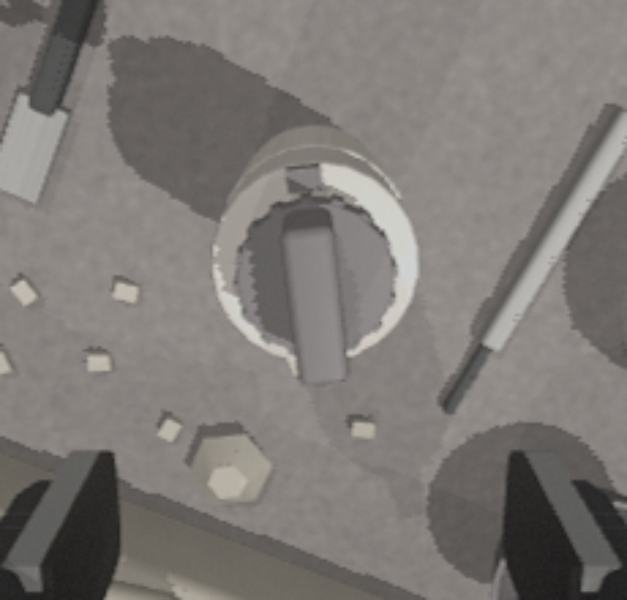

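The tall jar's wing, (308,225) to (322,370), points straight at the rib at (303,180), and the fingers are clear. Both caps are shut, so I hand in the job.

```bash
python3 -c "
from workcell import arm
print(arm.close_job())"
```

```text
the job is handed in; nothing more can be done
None
```

I turned the tub's and the tall jar's caps clockwise to their stops, checked in the wrist camera that each wing lines up with its ribs, let go, and handed the job in at about 15.5 s.

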